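# Check the bead tubs back in on the stock board

## Robot

A 6-joint arm with a two-finger parallel gripper is mounted at the origin on the work surface. World frame = base frame: x ahead of the robot, y to its left, z up, the work surface at z = 0. Lengths are in m, angles in degrees, forces in N, time in s.
With the tool pointing down it reaches from about 0.325 to 0.775 m from the base axis. Payload 9.3 kg.
Tool frame: the origin (TCP) lies at the very end of the fingers, on their centre line; the grasp point (between the pads) lies behind it (bot.grip_point_offset is the z of the grasp point in the tool frame, in m); z points along the fingers, y is the line along which they close (so a half turn about z gives the same grasp; the last joint's range is limited). The gripper opens to 85 mm and grips with 20 to 120 N. Pads are 22 mm wide; open, the fingers measure 114 mm over their backs; the gripper's body (76 mm by 85 mm) begins 54 mm behind the grasp point. The pads swing forward as they close: fully open they stand 13 mm farther back than shut.
Start: joints at [60.47, 14.817, 1.232, 76.415, 0, 81.257], TCP at [0.195, 0.514, 0.196] pointing down, gripper open.
Joint ranges: [-174.27, 174.27], [-52.1, 104.24], [-59.71, 78.15], [-110.17, 111.67], [-87.03, 83.33], [-180, 180]. Speed limits (degrees/s): [127.2, 127.2, 159.86, 180, 180, 180].

## Interface

Orientations are given as a 3x3 rotation matrix whose columns are the frame's x, y, z axes.
In Python, from cell import bot, imaging gives the robot as it stands.
- The arm moves only by the tool play_rows, never from a script. Its argument "moves" is one flat list of numbers, 6 for each row, row after row: the shift along the world's x, y, z as a fraction of full scale, then the turn, a rotation vector about the world's x, y, z as a fraction of full scale. In form: [dx, dy, dz, wx, wy, wz, dx, dy, dz, wx, wy, wz, ...]. A call has 1 to 10 rows; each row is the pose to reach, as a shift and turn from the pose commanded when the call began, turning the shorter way round; what a row does not reach only later rows make up. Full scale, the value 1, is 0.25 m for a shift and 180 degrees for a turn. A row lasts 1/8 s, in which the tool goes at most 62.5 mm and 10.7 degrees, less where a joint would pass 70% of its speed; a pose out of reach is approached as far as the arm can. A call with a number of a shift or a turn outside -1 to 1 is refused whole. A call with a gripper value outside its range is refused whole. "grip" is the closure, from 0 (fully open) to 1 (shut), set as the call begins (left out, the last holds). The fingers move at their own pace and stop on an object; "newtons" is the grip in N (left out, the last holds). Time passes only in rows, so rows that repeat a pose let the fingers close. It gives the time, the measured TCP pose, the force, the opening and the grip force at its end, in the units of the state.
- bot.read_state(): the state, without advancing time (a new reading comes with each control period).
- imaging.grab_frame(name): name is "side" or "top" or "wrist"; returns a dict with "img" (420x560x3 uint8, blue, green, red), "range_z" (420x560 float32, m along the optical axis (not along the pixel's ray), 0 where there is no reading), "fov_y" (degrees; the focal length in pixels is half the picture's height over the tangent of half this angle, whatever the lens; pixels are square), "cx", "cy" (the principal point, pixels), "R" (3x3) and "t" (3): a world point X has camera coordinates R X + t; the wrist camera has in their place "mount" (4x4, takes a point from camera to tool coordinates, whose origin is the TCP and whose axes are the flange's). Camera axes: x right, y down, z forward; pixel columns grow to the right and rows downward; lengths in m; the calibration is good to about 2 mm. A picture is of the moment at which its call begins: read the wrist's pose just before it.
- bot.job_done(): hands the job in; it is judged then, once.
The state is a dict: "clock": time; "joint_pos": joint angles; "joint_vel": joint speeds; "effort": joint torques, N m; "tcp_pos": TCP position; "ee_rot": TCP orientation; "force": force on the tool from outside, world axes, zero at the start; "torque": the same for the moment, N m; "width": opening from 0.0 (shut) to 1.0 (fully open); "grip_force": force on a finger pad.
Only numpy, scipy, OpenCV 4.12 (cv2) and the standard library are available. Lean on these libraries where they do the work, as an engineer would, in place of code of your own. Each camera call takes 0.05 s, during which the arm holds its last target. There are 200 camera calls.

## Task

Class is over: put every bead tub that is on the table back upright in the well of its own colour on the plywood stock board, sitting flat inside the rim and turned so that its white tag faces that well's reader eye. When all the tubs are in, log them on the grey console by pressing its keys fully down one at a time, white first, then orange, then purple, letting each spring back up. Leave the white dish, the amber jar and the pliers where they are; all the tubs must still be in place and facing their eyes at the end.

Things in the scene. Friction and masses are not known exactly. Their poses are not given: they have to be found in the camera images.
- tub_red: closed red bead tub, 160 g: round body 56 mm across, 52 mm high, with a round grip knob on top, 30 mm across, 52 to 84 mm above the underside. A white tag fin (14 mm wide, 14 to 44 mm up) sticks out of its side to 36 mm from the axis; a white patch on the lid shows the same side. Origin: centre of the underside; z up the axis, x towards the tag. Absent in some runs
- tub_red_tag (a point): outer face of the red tub's white tag, 36 mm from the tub's axis along the tub's x, 29 mm above its underside
- tub_yellow: closed yellow bead tub, 160 g: round body 56 mm across, 52 mm high, with a round grip knob on top, 30 mm across, 52 to 84 mm above the underside. A white tag fin (14 mm wide, 14 to 44 mm up) sticks out of its side to 36 mm from the axis; a white patch on the lid shows the same side. Origin: centre of the underside; z up the axis, x towards the tag. Absent in some runs
- tub_yellow_tag (a point): outer face of the yellow tub's white tag, 36 mm from the tub's axis along the tub's x, 29 mm above its underside
- tub_green: closed green bead tub, 160 g: round body 56 mm across, 52 mm high, with a round grip knob on top, 30 mm across, 52 to 84 mm above the underside. A white tag fin (14 mm wide, 14 to 44 mm up) sticks out of its side to 36 mm from the axis; a white patch on the lid shows the same side. Origin: centre of the underside; z up the axis, x towards the tag. Absent in some runs
- tub_green_tag (a point): outer face of the green tub's white tag, 36 mm from the tub's axis along the tub's x, 29 mm above its underside
- tub_blue: closed blue bead tub, 160 g: round body 56 mm across, 52 mm high, with a round grip knob on top, 30 mm across, 52 to 84 mm above the underside. A white tag fin (14 mm wide, 14 to 44 mm up) sticks out of its side to 36 mm from the axis; a white patch on the lid shows the same side. Origin: centre of the underside; z up the axis, x towards the tag. Absent in some runs
- tub_blue_tag (a point): outer face of the blue tub's white tag, 36 mm from the tub's axis along the tub's x, 29 mm above its underside
- tub_black: closed black bead tub, 160 g: round body 56 mm across, 52 mm high, with a round grip knob on top, 30 mm across, 52 to 84 mm above the underside. A white tag fin (14 mm wide, 14 to 44 mm up) sticks out of its side to 36 mm from the axis; a white patch on the lid shows the same side. Origin: centre of the underside; z up the axis, x towards the tag. Absent in some runs
- tub_black_tag (a point): outer face of the black tub's white tag, 36 mm from the tub's axis along the tub's x, 29 mm above its underside
- well_red: red round well fixed on the plywood board (235 x 340 x 10 mm; wells 105 mm apart), place of the red tub: floor 2 mm above its origin; rim 68 mm across inside, 80 outside, top 6 mm above the origin. Its reader eye, a grey block 14 mm high with a white top, stands just outside the rim, 47 mm from the centre along the well's x. Origin: centre of the underside, 10 mm above the table; z up
- well_yellow: yellow round well fixed on the plywood board (235 x 340 x 10 mm; wells 105 mm apart), place of the yellow tub: floor 2 mm above its origin; rim 68 mm across inside, 80 outside, top 6 mm above the origin. Its reader eye, a grey block 14 mm high with a white top, stands just outside the rim, 47 mm from the centre along the well's x. Origin: centre of the underside, 10 mm above the table; z up
- well_green: green round well fixed on the plywood board (235 x 340 x 10 mm; wells 105 mm apart), place of the green tub: floor 2 mm above its origin; rim 68 mm across inside, 80 outside, top 6 mm above the origin. Its reader eye, a grey block 14 mm high with a white top, stands just outside the rim, 47 mm from the centre along the well's x. Origin: centre of the underside, 10 mm above the table; z up
- well_blue: blue round well fixed on the plywood board (235 x 340 x 10 mm; wells 105 mm apart), place of the blue tub: floor 2 mm above its origin; rim 68 mm across inside, 80 outside, top 6 mm above the origin. Its reader eye, a grey block 14 mm high with a white top, stands just outside the rim, 47 mm from the centre along the well's x. Origin: centre of the underside, 10 mm above the table; z up
- well_black: black round well fixed on the plywood board (235 x 340 x 10 mm; wells 105 mm apart), place of the black tub: floor 2 mm above its origin; rim 68 mm across inside, 80 outside, top 6 mm above the origin. Its reader eye, a grey block 14 mm high with a white top, stands just outside the rim, 47 mm from the centre along the well's x. Origin: centre of the underside, 10 mm above the table; z up
- key_white_top (a point): centre of the top of the white key's cap (32 mm across, in a black collar 48 mm across whose top is 10 mm lower); one of three in a row 62 mm apart, in any order, on the grey console (210 x 85 x 30 mm); the cap's top is about 52 mm above the table; press straight down
- key_white (a joint): travel of the white key, m: 0 up, 0.006 fully down (5 N); springs back by itself; counted as pressed beyond 0.0045
- key_orange_top (a point): centre of the top of the orange key's cap (32 mm across, in a black collar 48 mm across whose top is 10 mm lower); one of three in a row 62 mm apart, in any order, on the grey console (210 x 85 x 30 mm); the cap's top is about 52 mm above the table; press straight down
- key_orange (a joint): travel of the orange key, m: 0 up, 0.006 fully down (5 N); springs back by itself; counted as pressed beyond 0.0045
- key_purple_top (a point): centre of the top of the purple key's cap (32 mm across, in a black collar 48 mm across whose top is 10 mm lower); one of three in a row 62 mm apart, in any order, on the grey console (210 x 85 x 30 mm); the cap's top is about 52 mm above the table; press straight down
- key_purple (a joint): travel of the purple key, m: 0 up, 0.006 fully down (5 N); springs back by itself; counted as pressed beyond 0.0045
- dish: white bowl 72 mm across, 28 mm high, standing among the tubs; origin under its centre, loose, a bystander to be left alone
- pliers: red-handled pliers lying flat, about 165 mm long, 12 mm high, loose, a bystander to be left alone
- jar: amber glass jar 60 mm across, 60 mm high, loose, a bystander to be left alone
Things that resemble listed ones, but are neither listed nor needed, are in the scene too. Several things have the shape of the tub_green; the one meant has the colours described above. Of the things that look like the tub_blue, take the one that is farthest from the robot's base at the start.

How it is judged:
By the outcome, as a careful person would: the job done as asked, in the order asked, and still so for the second after the job is handed in, with the robot touching nothing.
Of tub_red, tub_yellow, tub_green, tub_blue, tub_black only 3 to 5 are there at a start; the rules pass over those that are not, and their reading is None.
At some moment in a run one of tub_red, tub_yellow, tub_green, tub_blue, tub_black may be knocked a few centimetres aside while the robot is not near it.
It also fails if it takes over 210 s, if anything falls off the work surface, if the arm or the gripper's body presses on something with over 40 N, if the wrist force passes 120 N, or if a joint passes its speed limit or range.

## Working session

There is one attempt and no reset: what is moved stays moved. The work goes in short steps, Python scripts to look and compute and a tool call to move; the robot and the scene stay as the last step left them, time stands still between calls to the robot, and variables do not carry over. Pictures are saved under pics/ and viewed, at most 14 in all, crops included, and the job is handed in when it is done.

Besides the shell and the picture viewer there is one more tool, called as name(argument=value, ...) on one line, values as JSON. play_rows: Moves the arm, as the interface text tells. Shift numbers are shares of 0.25 m and turn numbers shares of 180 degrees, none past 1 either way. Its arguments: {"type":"object","properties":{"moves":{"type":"array","items":{"type":"number"}},"grip":{"type":"number"},"newtons":{"type":"number"}},"required":["moves"]}

```bash
mkdir -p pics; python3 - <<'E'
from cell import bot, imaging
import cv2,numpy as np
s=bot.read_state();print(s['tcp_pos'],s['ee_rot'],bot.grip_point_offset,s['clock'])
for n in ['top','side']:
    f=imaging.grab_frame(n);cv2.imwrite(f'pics/{n}0.png',cv2.resize(f['img'],(784,588)))
    np.save(f'{n}0.npy',f,allow_pickle=True);print(n,f['fov_y'],f['cx'],f['cy'],f['R'],f['t'],[k for k in f])
E
```

```text
[0.19502042 0.51390479 0.19582751] [[-9.34898700e-01  3.54913926e-01 -7.25411290e-04]
 [ 3.54914579e-01  9.34897955e-01 -1.20659045e-03]
 [ 2.49949777e-04 -1.38549889e-03 -9.99999009e-01]] -0.0187 0.0
top 55.37751077629651 278.5687517127613 208.96932528366352 [[-0.01971006 -0.99947143  0.02585279]
 [-0.98053822  0.01427181 -0.19580889]
 [ 0.19533643 -0.02920905 -0.98030123]] [0.03744852 0.55755938 0.85317525] ['img', 'range_z', 'fov_y', 'cx', 'cy', 'R', 't']
side 55.32562852373749 277.2863068813676 216.78757619355173 [[ 0.87327584 -0.48713769  0.00928319]
 [-0.31016551 -0.57051549 -0.76046659]
 [ 0.37574814  0.66121777 -0.64931071]] [-0.45733435  0.23133677  0.81899732] ['img', 'range_z', 'fov_y', 'cx', 'cy', 'R', 't']
```

View pics/top0.png

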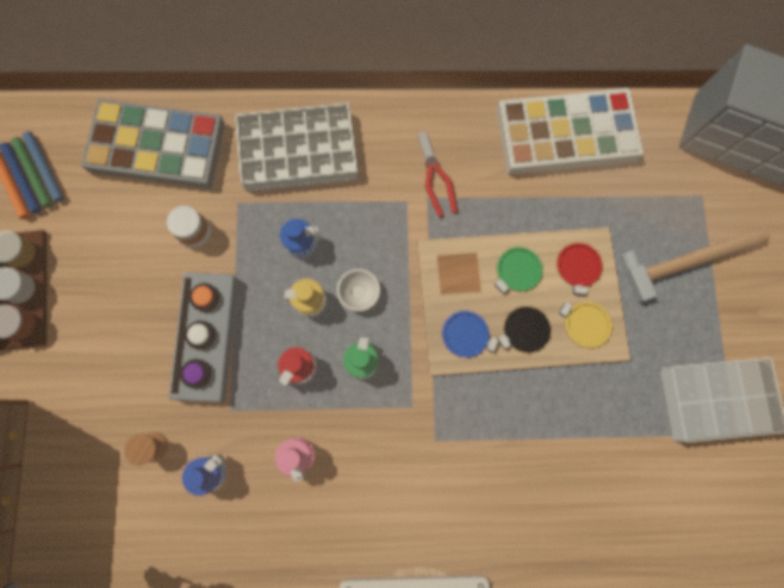

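View pics/side0.png

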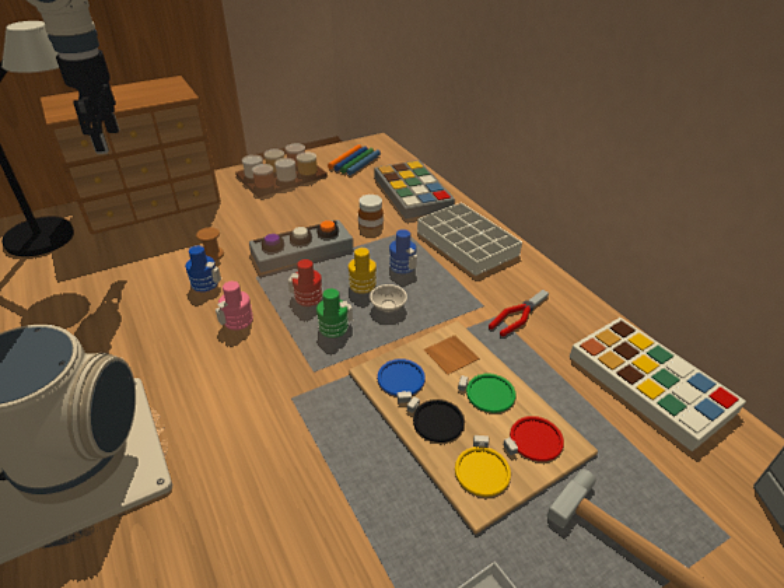

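The top view (784x588) shows the target blue tub at (297,235), yellow at (307,297), red at (296,366) and green at (361,360). There is no black tub. The decoys are blue at (203,475) and pink at (295,457). The wells are at green (520,270), red (580,265), blue (466,334), black (527,329) and yellow (588,325). The keys are at orange (203,296), white (199,335) and purple (194,374). The side view agrees.

```bash
cat > h.py <<'E'
from cell import bot, imaging
import cv2,numpy as np
def cloud(f,R=None,t=None):
    h,w=f['range_z'].shape;fl=h/2/np.tan(np.radians(f['fov_y']/2))
    u,v=np.meshgrid(np.arange(w),np.arange(h));z=f['range_z'].astype(float)
    P=np.dstack([(u-f['cx'])/fl*z,(v-f['cy'])/fl*z,z])
    if 'mount' in f:
        P=P@f['mount'][:3,:3].T+f['mount'][:3,3];return P@R.T+t
    return (P-f['t'])@f['R']
HUE={'red':[(0,6),(174,180)],'yellow':[(20,32)],'green':[(50,80)],'blue':[(105,125)],'orange':[(6,15)],'purple':[(130,155)]}
def mask(img,c):
    H=cv2.cvtColor(img,cv2.COLOR_BGR2HSV).astype(int)
    if c=='white': return (H[...,1]<60)&(H[...,2]>130)
    if c=='black': return H[...,2]<40
    m=np.zeros(H.shape[:2],bool)
    for a,b in HUE[c]: m|=(H[...,0]>=a)&(H[...,0]<=b)
    return m&(H[...,1]>(150 if c in('red','yellow','orange') else 90))&(H[...,2]>40)
def circ(xy):
    A=np.c_[2*xy,np.ones(len(xy))];s=np.linalg.lstsq(A,(xy**2).sum(1),rcond=None)[0]
    return s[:2],np.sqrt(s[2]+s[:2]@s[:2])
E
python3 - <<'E'
from h import *
for n in ['top','side']:
    f=np.load(f'{n}0.npy',allow_pickle=True).item();P=cloud(f);img=f['img']
    tb=P[(abs(P[...,2])<.02)&(f['range_z']>0)];print(n,'table z',np.median(tb[:,2]))
    for c in HUE:
        m=mask(img,c)&(f['range_z']>0)
        N,L,S,_=cv2.connectedComponentsWithStats(m.astype(np.uint8))
        for i in range(1,N):
            if S[i,4]<60: continue
            q=P[L==i];r=np.hypot(*q[:,:2].mean(0))
            if not .2<r<.9: continue
            zt=np.percentile(q[:,2],98);tp=q[q[:,2]>zt-.006]
            lo,hi=np.percentile(tp[:,:2],[2,98],axis=0)
            print(n,c,S[i,4],'z',q[:,2].min().round(3),zt.round(4),'mean',q.mean(0).round(4),'topmid',((lo+hi)/2).round(4),(hi-lo).round(3),'topmean',tp[:,:2].mean(0).round(4))
E
```

```text
top table z 0.0003611771639209066
top red 104 z 0.004 0.0151 mean [ 0.7508 -0.0505  0.0113] topmid [ 0.7517 -0.053 ] [0.083 0.021] topmean [ 0.7523 -0.0502]
top red 113 z 0.005 0.0145 mean [ 0.7576 -0.0782  0.0109] topmid [ 0.755  -0.0749] [0.08  0.032] topmean [ 0.7554 -0.0791]
top red 741 z 0.006 0.018 mean [ 0.6122 -0.3015  0.0128] topmid [ 0.6122 -0.3002] [0.068 0.072] topmean [ 0.6106 -0.3009]
top red 259 z 0.048 0.0861 mean [0.4495 0.1797 0.0702] topmid [0.4477 0.1804] [0.026 0.027] topmean [0.4474 0.1799]
top green 732 z 0.005 0.0176 mean [ 0.6059 -0.1973  0.0127] topmid [ 0.6048 -0.1957] [0.07 0.07] topmean [ 0.6046 -0.1979]
top green 293 z 0.047 0.086 mean [0.4499 0.0809 0.067 ] topmid [0.4515 0.0774] [0.023 0.027] topmean [0.4516 0.0779]
top blue 325 z 0.039 0.0862 mean [0.6541 0.1834 0.0656] topmid [0.6603 0.1824] [0.026 0.027] topmean [0.6603 0.1817]
top blue 782 z 0.007 0.0172 mean [ 0.4944 -0.0985  0.0125] topmid [ 0.494 -0.098] [0.068 0.068] topmean [ 0.4938 -0.0985]
top blue 272 z 0.048 0.0866 mean [0.2817 0.3238 0.0717] topmid [0.2807 0.322 ] [0.026 0.025] topmean [0
[... 2913 characters left out ...]
opmid [ 0.8515 -0.2428] [0.028 0.026] topmean [ 0.852  -0.2428]
side orange 120 z 0.031 0.0364 mean [ 0.8158 -0.285   0.0343] topmid [ 0.8159 -0.2849] [0.029 0.028] topmean [ 0.8158 -0.285 ]
side orange 115 z -0.002 0.0039 mean [ 0.7452 -0.4055  0.0013] topmid [ 0.7464 -0.4061] [0.01  0.125] topmean [ 0.7452 -0.4055]
side orange 110 z -0.002 0.0031 mean [ 0.3163 -0.2765  0.0012] topmid [ 0.3145 -0.2768] [0.009 0.119] topmean [ 0.3163 -0.2765]
side orange 96 z 0.023 0.0293 mean [ 0.6193 -0.4975  0.0263] topmid [ 0.6188 -0.4972] [0.025 0.059] topmean [ 0.6193 -0.4977]
side orange 199 z -0.001 0.0275 mean [ 0.6798 -0.5448  0.0089] topmid [ 0.633  -0.5423] [0.019 0.023] topmean [ 0.6325 -0.5437]
```

```bash
python3 - <<'E'
from h import *
T={'red':(.446,.1806),'yellow':(.5552,.164),'green':(.4506,.078),'blue':(.659,.182)}
W={'red':(.6114,-.3005),'green':(.6045,-.1963),'blue':(.4938,-.0972),'yellow':(.506,-.306)}
W['black']=(.5,-.2)
for n in ['top','side']:
    f=np.load(f'{n}0.npy',allow_pickle=True).item();P=cloud(f);img=f['img']
    H=cv2.cvtColor(img,cv2.COLOR_BGR2HSV).astype(int)
    m=(H[...,1]<75)&(H[...,2]>115)&(f['range_z']>0)
    for c,p in T.items():
        d=np.hypot(P[...,0]-p[0],P[...,1]-p[1])
        k=m&(d<.042)&(d>.008)&(P[...,2]>.012)&(P[...,2]<.062)
        v=P[k][:,:2]-p;a=np.degrees(np.arctan2(v[:,1],v[:,0]))
        u=v.mean(0);print(n,c,k.sum(),'dir',np.degrees(np.arctan2(u[1],u[0])).round(1),'med',np.median(a).round(1),u.round(4))
    b=m&(P[...,2]>.018)&(P[...,2]<.034)&(P[...,1]<-.03)&(P[...,1]>-.37)&(P[...,0]>.4)&(P[...,0]<.67)
    N,L,S,_=cv2.connectedComponentsWithStats(b.astype(np.uint8))
    for i in range(1,N):
        if S[i,4]<8: continue
        q=P[L==i].mean(0);print(n,'eye',S[i,4],q.round(4),[(c,round(float(np.hypot(*(q[:2]-w))),4),round(float(np.degrees(np.arctan2(q[1]-w[1],q[0]-w[0]))),1)) for c,w in W.items() if np.hypot(*(q[:2]-w))<.075])
    k=m&(P[...,2]>.048)&(P[...,2]<.06)&(abs(P[...,0]-.497)<.03)&(abs(P[...,1]-.335)<.03)
    print(n,'white key',k.sum(),P[k].mean(0))
E
```

```text
top red 78 dir 150.6 med 140.4 [-0.0165  0.0093]
top yellow 56 dir 83.4 med 81.8 [0.0026 0.022 ]
top green 92 dir 3.2 med -4.5 [0.0207 0.0012]
top blue 79 dir -54.8 med -63.5 [ 0.011  -0.0155]
top eye 51 [ 0.5755 -0.1609  0.0233] [('green', 0.0458, 129.3)]
top eye 49 [ 0.5656 -0.2942  0.0236] [('red', 0.0463, 172.2), ('yellow', 0.0607, 11.2)]
top eye 53 [ 0.5333 -0.2667  0.0235] [('yellow', 0.0479, 55.2), ('black', 0.0745, -63.5)]
top eye 107 [ 0.4789 -0.1493  0.0237] [('blue', 0.0542, -106.0), ('black', 0.055, 112.6)]
top white key 158 [0.49829822 0.33554936 0.05125333]
side red 22 dir 143.6 med 146.2 [-0.0233  0.0171]
side yellow 0 dir nan med nan [nan nan]
side green 38 dir -8.8 med -6.7 [ 0.0223 -0.0034]
side blue 20 dir -68.0 med -69.1 [ 0.0079 -0.0194]
side eye 36 [ 0.5731 -0.1598  0.0257] [('green', 0.0481, 130.7)]
side eye 41 [ 0.4753 -0.138   0.0253] [('blue', 0.0448, -114.4), ('black', 0.0668, 111.7)]
side eye 40 [ 0.4792 -0.1586  0.0253] [('blue', 0.0631, -103.4), ('black', 0.0463, 116.7)]
side eye 49 [ 0.5313 -0.266   0.0253] [('yellow', 0.0473, 57.6), ('black', 0.0731, -64.6)]
side eye 47 [ 0.5646 -0.294   0.0251] [('red', 0.0473, 172.1), ('yellow', 0.0598, 11.6)]
side white key 55 [0.49531229 0.33547627 0.05309324]<stdin>:13: RuntimeWarning: Mean of empty slice.
  ret = um.true_divide(
  return _methods._mean(a, axis=axis, dtype=dtype,
  ret = ret.dtype.type(ret / rcount)
```

```bash
cat >> h.py <<'E'
def tag(P,img,ok,p,z0=0.):
    H=cv2.cvtColor(img,cv2.COLOR_BGR2HSV).astype(int)
    d=np.hypot(P[...,0]-p[0],P[...,1]-p[1])
    k=ok&(H[...,1]<90)&(H[...,2]>100)&(d<.041)&(d>.019)&(P[...,2]>z0+.03)&(P[...,2]<z0+.058)
    v=P[k][:,:2]-p;
    if len(v)==0: return None
    v/=np.linalg.norm(v,axis=1)[:,None];u=v.mean(0)
    return len(v),np.degrees(np.arctan2(u[1],u[0])).round(1),np.linalg.norm(u).round(3)
def knob(P,img,ok,p,z0=0.):
    d=np.hypot(P[...,0]-p[0],P[...,1]-p[1]);k=ok&(d<.03)&(P[...,2]>z0+.078)&(P[...,2]<z0+.095)
    q=P[k][:,:2];c,r=cv2.minEnclosingCircle((q*1000).astype(np.float32));return len(q),q.mean(0).round(4),(np.array(c)/1000).round(4),round(r,1)
T={'red':(.446,.1806),'yellow':(.5552,.164),'green':(.4506,.078),'blue':(.659,.182)}
E
python3 - <<'E'
from h import *
for n in ['top','side']:
    f=np.load(f'{n}0.npy',allow_pickle=True).item();P=cloud(f)
    for c,p in T.items():
        ok=f['range_z']>0;k=knob(P,f['img'],ok,p);print(n,c,k,tag(P,f['img'],ok,k[1]))
E
```

```text
top red (154, array([0.447 , 0.1799]), array([0.447 , 0.1801]), 14.6) (74, np.float64(143.8), np.float64(0.68))
top yellow (149, array([0.5577, 0.1644]), array([0.5583, 0.1644]), 14.8) (61, np.float64(74.5), np.float64(0.663))
top green (145, array([0.4526, 0.0776]), array([0.4528, 0.0776]), 14.5) (127, np.float64(1.7), np.float64(0.464))
top blue (136, array([0.6604, 0.1816]), array([0.661 , 0.1825]), 15.6) (98, np.float64(-64.9), np.float64(0.566))
side red (79, array([0.4444, 0.1793]), array([0.4446, 0.181 ]), 15.1) (34, np.float64(142.8), np.float64(0.823))
side yellow (76, array([0.5544, 0.1633]), array([0.5568, 0.1652]), 15.3) (4, np.float64(-41.1), np.float64(0.954))
side green (96, array([0.4503, 0.0767]), array([0.4507, 0.0792]), 15.4) (42, np.float64(-7.5), np.float64(0.876))
side blue (67, array([0.6579, 0.1812]), array([0.6596, 0.1833]), 15.6) (32, np.float64(-71.3), np.float64(0.867))
```

play_rows(moves=[1, -1, 0, 0, 0, 0, 1, -1, 0, 0, 0, 0, 1, -1, 0, 0, 0, 0, 1, -1, 0, 0, 0, 0, 1, -1, 0, 0, 0, 0, 1, -1, 0, 0, 0, 0, 1, -1, 0, 0, 0, 0, 1, -1, 0, 0, 0, 0, 1, -1, 0, 0, 0, 0], grip=0.2)

```text
clock: 1.23
tcp_pos: [0.4444, 0.2649, 0.1965]
ee_rot: [[-0.935, 0.354, -0.0], [0.354, 0.935, 0.0], [0.0, -0.0, -1.0]]
force: [-0.9, -0.8, -0.9]
width: 0.798
grip_force: 0.0
```

```bash
cat >> h.py <<'E'
def wrist(name=None):
    s=bot.read_state();f=imaging.grab_frame('wrist');P=cloud(f,np.array(s['ee_rot']),np.array(s['tcp_pos']))
    if name: cv2.imwrite(f'pics/{name}.png',f['img'])
    return f['img'],P,f['range_z']>0,s
E
python3 - <<'E'
from h import *
img,P,ok,s=wrist('w1')
for v in (60,210,350):
    for u in (60,280,500): print(u,v,P[v,u].round(3))
for c,p in T.items():
    try:
        k=knob(P,img,ok,p);print(c,k,tag(P,img,ok,k[1]))
    except Exception as e: print(c,'none')
E
```

```text
60 60 [ 0.259  0.094 -0.002]
280 60 [ 0.34   0.309 -0.001]
500 60 [ 0.421  0.524 -0.002]
60 210 [ 0.402  0.003 -0.   ]
280 210 [ 0.496  0.251 -0.001]
500 210 [ 0.59   0.5   -0.002]
60 350 [0.413 0.21  0.296]
280 350 [0.648 0.194 0.051]
500 350 [0.368 0.294 0.373]
red (746, array([0.4463, 0.1831]), array([0.4466, 0.1821]), 15.3) (334, np.float64(144.4), np.float64(0.959))
yellow (569, array([0.5566, 0.1674]), array([0.5582, 0.1667]), 15.1) (262, np.float64(84.6), np.float64(0.923))
green (686, array([0.4519, 0.0812]), array([0.4527, 0.08  ]), 14.8) (324, np.float64(20.2), np.float64(0.442))
blue (261, array([0.6534, 0.1869]), array([0.6584, 0.1849]), 14.4) (210, np.float64(-80.2), np.float64(0.551))
```

View pics/w1.png

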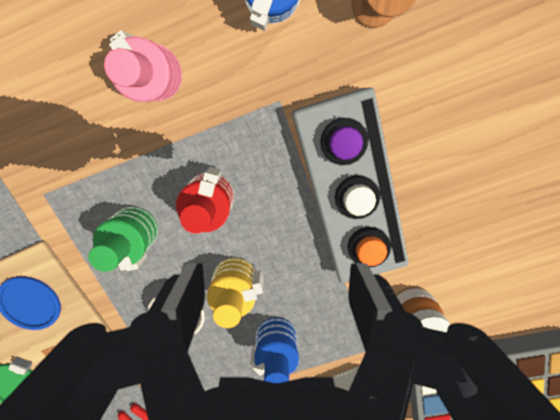

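The wrist view shows the red tub at (205,200) with its tag at upper right (209,183). The fingers are clear and the measurements agree.

play_rows(moves=[0.006, -0.336, 0, 0, 0, 0, 0.006, -0.336, 0, 0, 0, 0, 0.006, -0.336, -0.1, 0, 0, 0, 0.006, -0.336, -0.3, 0, 0, 0, 0.006, -0.336, -0.45, 0, 0, 0, 0.006, -0.336, -0.555, 0, 0, 0, 0.006, -0.336, -0.555, 0, 0, 0, 0.006, -0.336, -0.555, 0, 0, 0])

```text
clock: 2.28
tcp_pos: [0.4471, 0.1808, 0.0588]
ee_rot: [[-0.935, 0.354, 0.001], [0.354, 0.935, 0.0], [-0.001, 0.001, -1.0]]
force: [-0.3, -0.8, 0.4]
width: 0.803
grip_force: 0.0
```

play_rows(moves=[0, 0, 0, 0, 0, 0, 0, 0, 0, 0, 0, 0, 0, 0, 0, 0, 0, 0, 0, 0, 0, 0, 0, 0, 0, 0, 0, 0, 0, 0], grip=1, newtons=40)

```text
clock: 2.9
tcp_pos: [0.4467, 0.1802, 0.0578]
ee_rot: [[-0.935, 0.355, -0.0], [0.355, 0.935, 0.0], [0.0, 0.0, -1.0]]
force: [0.3, 0.6, -0.4]
width: 0.001
grip_force: 0.0
```

```bash
python3 - <<'E'
from h import *
img,P,ok,s=wrist('w2')
f=imaging.grab_frame('side');cv2.imwrite('pics/s2.png',np.hstack([cv2.resize(f['img'][100:300,120:360],(480,400)),cv2.resize(img,(320,400))]))
print(s['width'],s['grip_force'],s['tcp_pos'])
E
```

```text
0.000951367534801342 0.0 [0.44669455 0.1801714  0.05775235]
```

View pics/s2.png

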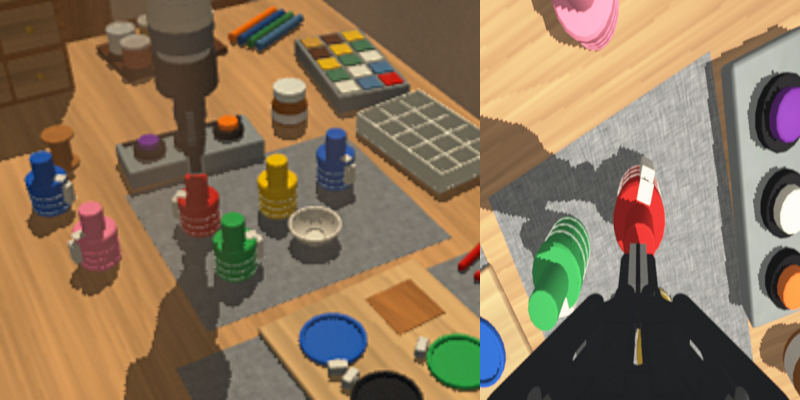

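```bash
python3 - <<'E'
from h import *
for n in ['side','top']:
    f=imaging.grab_frame(n);P=cloud(f);img=f['img'];m=mask(img,'red')&(f['range_z']>0)
    d=np.hypot(P[...,0]-.446,P[...,1]-.18)
    for lo,hi in [(.01,.05),(.05,.06),(.062,.08),(.08,.09)]:
        q=P[m&(d<.08)&(P[...,2]>lo)&(P[...,2]<hi)];print(n,'red',lo,len(q),q.mean(0).round(4) if len(q) else '')
    g=(img.max(2)<70)&(f['range_z']>0)&(d<.1)
    for lo,hi in [(.03,.07),(.07,.1),(.1,.14)]:
        q=P[g&(P[...,2]>lo)&(P[...,2]<hi)];print(n,'dark',lo,len(q),(q.mean(0).round(4),q.min(0).round(3),q.max(0).round(3)) if len(q) else '')
    cv2.imwrite(f'pics/{n}3.png',cv2.resize(img[150:320,150:320],(510,510)))
E
```

```text
side red 0.01 145 [0.4386 0.1619 0.0319]
side red 0.05 130 [0.4434 0.1705 0.0539]
side red 0.062 56 [0.4411 0.1721 0.0715]
side red 0.08 50 [0.4433 0.1777 0.0849]
side dark 0.03 3 (array([0.425 , 0.0864, 0.0477]), array([0.425, 0.083, 0.044]), array([0.426, 0.088, 0.051]))
side dark 0.07 3 (array([0.4379, 0.145 , 0.0897]), array([0.437, 0.081, 0.071]), array([0.439, 0.178, 0.1  ]))
side dark 0.1 47 (array([0.4419, 0.1686, 0.1175]), array([0.431, 0.158, 0.102]), array([0.451, 0.173, 0.14 ]))
top red 0.01 1 [0.4262 0.1728 0.05  ]
top red 0.05 4 [0.4245 0.177  0.0515]
top red 0.062 0 
top red 0.08 0 
top dark 0.03 0 
top dark 0.07 0 
top dark 0.1 0
```

View pics/top3.png

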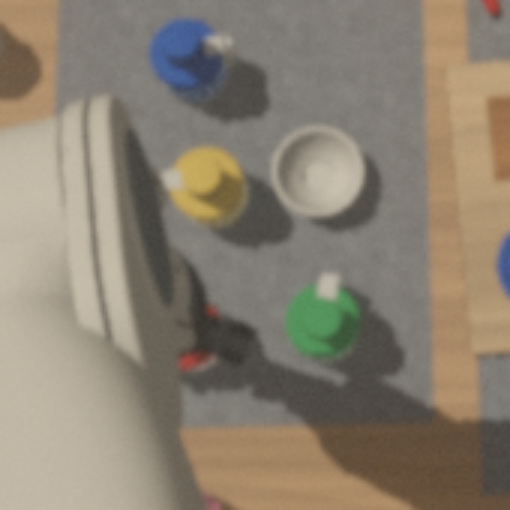

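```bash
python3 - <<'E'
from h import *
img,P,ok,s=wrist('w4')
for v in range(225,345,8): print(v,[ (P[v,u].round(3).tolist(),img[v,u].tolist()) for u in (272,280,288)])
np.set_printoptions(suppress=True)
f=imaging.grab_frame('wrist');print(f['mount'].round(4))
E
```

```text
225 [([0.433, 0.184, 0.071], [27, 29, 117]), ([0.434, 0.188, 0.071], [27, 30, 123]), ([0.436, 0.192, 0.07], [31, 34, 138])]
233 [([0.433, 0.184, 0.081], [29, 30, 123]), ([0.434, 0.187, 0.081], [32, 35, 140]), ([0.436, 0.191, 0.081], [32, 34, 143])]
241 [([0.436, 0.182, 0.083], [32, 34, 132]), ([0.438, 0.186, 0.083], [56, 62, 243]), ([0.439, 0.19, 0.083], [58, 63, 243])]
249 [([0.441, 0.181, 0.082], [31, 32, 131]), ([0.442, 0.185, 0.083], [55, 60, 243]), ([0.443, 0.189, 0.084], [58, 62, 243])]
257 [([0.437, 0.182, 0.098], [93, 97, 98]), ([0.439, 0.186, 0.097], [84, 88, 88]), ([0.441, 0.189, 0.097], [107, 112, 107])]
265 [([0.438, 0.182, 0.105], [92, 97, 99]), ([0.439, 0.186, 0.106], [85, 89, 90]), ([0.44, 0.189, 0.105], [107, 112, 112])]
273 [([0.438, 0.182, 0.111], [90, 94, 96]), ([0.439, 0.185, 0.111], [81, 84, 84]), ([0.44, 0.189, 0.112], [105, 109, 112])]
281 [([0.437, 0.183, 0.119], [87, 91, 93]), ([0.371, 0.21, 0.234], [74, 77, 78]), ([0.44, 0.189, 0.119], [104, 110, 111])]
289 [([0.437, 0.183, 0.124], [86, 90, 92]), ([0.439, 0.185, 0.124], [72, 76, 77]), ([0.44, 0.188, 0.124], 
[... 188 characters left out ...]
0.442, 0.184, 0.129], [70, 72, 74]), ([0.438, 0.188, 0.136], [37, 35, 32])]
313 [([0.442, 0.181, 0.133], [35, 33, 33]), ([0.445, 0.183, 0.129], [36, 35, 34]), ([0.439, 0.188, 0.14], [36, 34, 32])]
321 [([0.443, 0.181, 0.136], [36, 34, 34]), ([0.449, 0.181, 0.129], [33, 32, 32]), ([0.439, 0.188, 0.143], [36, 35, 33])]
329 [([0.445, 0.18, 0.137], [40, 40, 39]), ([0.452, 0.18, 0.129], [34, 32, 33]), ([0.439, 0.188, 0.147], [35, 33, 31])]
337 [([0.449, 0.178, 0.136], [34, 32, 32]), ([0.455, 0.179, 0.13], [36, 34, 34]), ([0.439, 0.188, 0.151], [33, 31, 30])]
[[-0.0001 -0.946  -0.3243  0.0816]
 [ 1.      0.0001 -0.0006  0.0006]
 [ 0.0006 -0.3243  0.946  -0.1764]
 [ 0.      0.      0.      1.    ]]
```

View pics/w4.png

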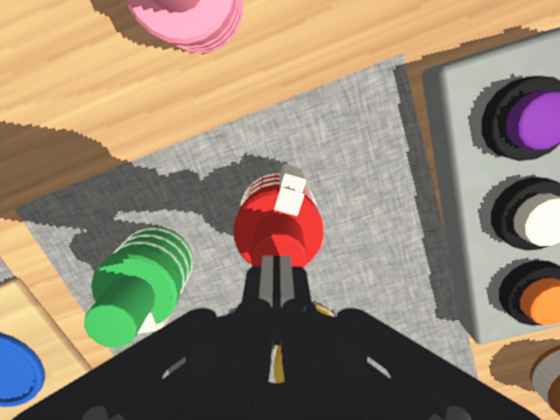

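The wrist view shows the shut fingertips (278,258) still above the red knob: the tips read z≈0.09-0.095, about 35 mm above the reported TCP. I'll open, go lower while watching the force, and close again.

play_rows(moves=[0, 0, 0, 0, 0, 0, 0, 0, 0, 0, 0, 0, 0, 0, 0, 0, 0, 0, 0, 0, 0, 0, 0, 0, 0, 0, -0.04, 0, 0, 0, 0, 0, -0.08, 0, 0, 0, 0, 0, -0.12, 0, 0, 0, 0, 0, -0.12, 0, 0, 0], grip=0.2)

```text
clock: 4.2
tcp_pos: [0.446, 0.18, 0.0267]
ee_rot: [[-0.935, 0.355, -0.002], [0.355, 0.935, -0.0], [0.002, -0.001, -1.0]]
force: [-0.2, 0.0, 0.7]
width: 0.8
grip_force: 0.0
```

play_rows(moves=[0, 0, 0, 0, 0, 0, 0, 0, 0, 0, 0, 0, 0, 0, 0, 0, 0, 0, 0, 0, 0, 0, 0, 0, 0, 0, 0, 0, 0, 0], grip=1, newtons=40)

```text
clock: 4.82
tcp_pos: [0.4471, 0.1803, 0.0281]
ee_rot: [[-0.935, 0.355, 0.001], [0.355, 0.935, 0.0], [-0.001, 0.001, -1.0]]
force: [-0.7, -0.3, 6.4]
width: 0.338
grip_force: 39.5
```

play_rows(moves=[0, 0, 0.2, 0, 0, 0, 0, 0, 0.45, 0, 0, 0, 0, 0, 0.5, 0, 0, 0.05, 0.33, -1, 0.5, 0, 0, 0.1, 0.33, -1, 0.5, 0, 0, 0.156, 0.33, -1, 0.5, 0, 0, 0.156, 0.33, -1, 0.5, 0, 0, 0.156, 0.33, -1, 0.5, 0, 0, 0.156, 0.33, -1, 0.5, 0, 0, 0.156, 0.33, -1, 0.5, 0, 0, 0.156])

```text
clock: 6.08
tcp_pos: [0.5286, -0.0687, 0.1525]
ee_rot: [[-0.992, -0.128, -0.001], [-0.128, 0.992, 0.001], [0.001, 0.001, -1.0]]
force: [-0.7, 0.7, -1.5]
width: 0.335
grip_force: 40.4
```

```bash
python3 - <<'E'
from h import *
img,P,ok,s=wrist('w5');print(s['tcp_pos'],s['force'],s['width'])
f=imaging.grab_frame('side');Q=cloud(f);m=mask(f['img'],'red')&(f['range_z']>0)&(Q[...,2]>.05)
q=Q[m];print(len(q),q.min(0),q.max(0))
cv2.imwrite('pics/s5.png',np.hstack([img[:,:400],f['img'][:420,:400]]))
E
```

```text
[ 0.52858532 -0.06871609  0.15250219] [-0.70989685  0.70326844 -1.5478615 ] 0.33538928690754144
571 [ 0.49910288 -0.09695349  0.12665985] [ 0.5531955  -0.04410679  0.34221938]
```

View pics/s5.png

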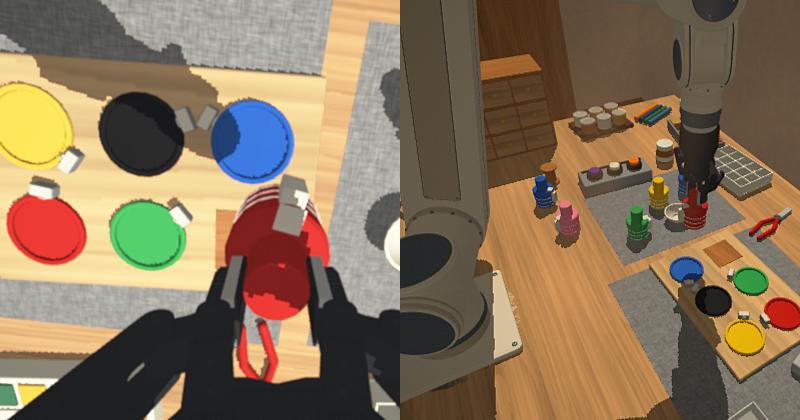

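The wrist view shows red held upright with its tag at (290,205). The side view agrees.

```bash
cat >> h.py <<'E'
def held(P,img,ok,s,zg=.028):
    p=np.array(s['tcp_pos'][:2]);z0=s['tcp_pos'][2]-zg;return tag(P,img,ok,p,z0)
def wells(P,img,ok,cs=('red','yellow','green','blue')):
    for c in cs:
        m=mask(img,c)&ok&(P[...,2]<.03)&(P[...,2]>0)&(P[...,1]<-.03)
        N,L,S,_=cv2.connectedComponentsWithStats(m.astype(np.uint8))
        if N<2: continue
        i=1+S[1:,4].argmax();xy=P[L==i][:,:2]
        c2,r=cv2.minEnclosingCircle((xy*1000).astype(np.float32));print('well',c,S[i,4],xy.mean(0).round(4),np.round(c2,1),round(r,1))
E
python3 - <<'E'
from h import *
img,P,ok,s=wrist();print(held(P,img,ok,s));wells(P,img,ok)
d=np.hypot(P[...,0]-s['tcp_pos'][0],P[...,1]-s['tcp_pos'][1]);k=mask(img,'red')&(d<.04)&(P[...,2]>.16)
print(P[k].mean(0),P[...,2][k].max())
E
```

```text
(1410, np.float64(173.7), np.float64(0.958))
well red 4191 [ 0.6134 -0.3006] [ 615.5 -301.6] 43.5
well yellow 5087 [ 0.5075 -0.303 ] [ 508.5 -304.9] 40.0
well green 4016 [ 0.607  -0.1963] [ 606.1 -195.7] 40.6
well blue 5364 [ 0.4953 -0.0967] [496.5 -96.8] 39.6
[ 0.52065904 -0.07053219  0.19286049] 0.26212560802678
```

play_rows(moves=[0.33, -0.926, 0, 0, 0, -0.006, 0.33, -0.926, 0, 0, 0, -0.006, 0.33, -0.926, 0, 0, 0, -0.006, 0.33, -0.926, 0, 0, 0, -0.006, 0.33, -0.926, 0, 0, 0, -0.006, 0.33, -0.926, -0.15, 0, 0, -0.006, 0.33, -0.926, -0.3, 0, 0, -0.006, 0.33, -0.926, -0.4, 0, 0, -0.006, 0.33, -0.926, -0.436, 0, 0, -0.006, 0.33, -0.926, -0.436, 0, 0, -0.006])

```text
clock: 7.48
tcp_pos: [0.6118, -0.3003, 0.0441]
ee_rot: [[-0.994, -0.109, -0.0], [-0.109, 0.994, 0.0], [0.0, 0.0, -1.0]]
force: [0.1, -0.3, -0.7]
width: 0.333
grip_force: 40.7
```

play_rows(moves=[0, 0, -0.012, 0, 0, 0, 0, 0, -0.012, 0, 0, 0])

```text
clock: 7.72
tcp_pos: [0.612, -0.3014, 0.0415]
ee_rot: [[-0.994, -0.108, 0.001], [-0.108, 0.994, -0.001], [-0.001, -0.001, -1.0]]
force: [0.4, -0.4, -1.1]
width: 0.331
grip_force: 40.7
```

play_rows(moves=[0, 0, 0, 0, 0, 0, 0, 0, 0, 0, 0, 0, 0, 0, 0, 0, 0, 0, 0, 0, 0.2, 0, 0, 0, 0, 0, 0.45, 0, 0, 0, 0, 0, 0.6, 0, 0, 0, -0.2, 0.5, 0.6, 0, 0, 0, -0.2, 1, 0.6, 0, 0, 0, -0.2, 1, 0.6, 0, 0, 0, -0.2, 1, 0.6, 0, 0, 0], grip=0.2)

```text
clock: 8.98
tcp_pos: [0.562, -0.0558, 0.191]
ee_rot: [[-0.994, -0.108, 0.001], [-0.108, 0.994, -0.0], [-0.001, -0.0, -1.0]]
force: [1.6, 0.3, 0.7]
width: 0.801
grip_force: 0.0
```

play_rows(moves=[-0.02, 0.6, 0, 0, 0, 0, -0.02, 0.85, 0, 0, 0, 0, -0.02, 0.85, 0, 0, 0, 0, -0.02, 0.85, 0, 0, 0, 0, -0.02, 0.85, 0, 0, 0, 0])

```text
clock: 9.6
tcp_pos: [0.5572, 0.1567, 0.1908]
ee_rot: [[-0.994, -0.111, 0.0], [-0.111, 0.994, 0.0], [-0.0, 0.0, -1.0]]
force: [0.7, -0.1, -0.4]
width: 0.801
grip_force: 0.0
```

```bash
cat >> h.py <<'E'
def placed(c):
    w={'red':(.6115,-.3005),'green':(.6045,-.1963),'blue':(.4945,-.0968),'yellow':(.5062,-.3055)}[c]
    e={'red':172,'green':130,'blue':-114.5,'yellow':56.5}[c]
    for n in ['top','side']:
        f=imaging.grab_frame(n);P=cloud(f);ok=f['range_z']>0
        try:
            k=knob(P,f['img'],ok,w,.012);print(n,c,k,'off mm',(k[1]-w)*1000,'tag',tag(P,f['img'],ok,k[1],.012),'want',e)
        except Exception as x: print(n,c,'not seen',x)
def look():
    img,P,ok,s=wrist();print('tcp',s['tcp_pos'].round(4),'yaw',np.degrees(np.arctan2(s['ee_rot'][1][0],s['ee_rot'][0][0])).round(1),s['width'],s['joint_pos'])
    for c,p in T.items():
        m=mask(img,c)&ok&(P[...,2]>.078)&(P[...,2]<.095)&(P[...,1]>0)
        N,L,S,_=cv2.connectedComponentsWithStats(m.astype(np.uint8))
        for i in range(1,N):
            if S[i,4]<60: continue
            q=P[L==i][:,:2]
            cc,r=cv2.minEnclosingCircle((q*1000).astype(np.float32));cc=np.array(cc)/1000
            print(c,S[i,4],q.mean(0).round(4),cc.round(4),round(r,1),tag(P,img,ok,cc))
E
python3 - <<'E'
from h import *
placed('red');look()
E
```

```text
top red (144, array([ 0.6106, -0.3006]), array([ 0.6105, -0.3016]), 15.2) off mm [-0.9 -0.1] tag (70, np.float64(171.2), np.float64(0.985)) want 172
side red (167, array([ 0.6079, -0.3009]), array([ 0.609 , -0.2995]), 15.4) off mm [-3.6 -0.4] tag (66, np.float64(170.7), np.float64(0.916)) want 172
tcp [0.5575 0.1547 0.1907] yaw -173.8 0.8016546695033173 [ 7.20360486e+00  1.77296266e+01  4.52094824e+00  7.67945454e+01
 -1.35106584e-02  9.65680149e-01]
yellow 930 [0.5079 0.1659] [0.5082 0.1665] 14.9 (276, np.float64(88.0), np.float64(0.891))
green 1221 [0.4529 0.0796] [0.453  0.0791] 15.1 (440, np.float64(4.7), np.float64(0.7))
blue 624 [0.6595 0.183 ] [0.6608 0.1832] 14.9 (352, np.float64(-100.4), np.float64(0.656))
```

```bash
python3 - <<'E'
s=open('h.py').read()
s=s.replace("k=ok&(H[...,1]<90)&(H[...,2]>100)&(d<.041)&(d>.019)","k=ok&(H[...,1]<70)&(H[...,2]>140)&(d<.04)&(d>.02)")
s=s.replace("    v=P[k][:,:2]-p;\n","    N,L,S,_=cv2.connectedComponentsWithStats(k.astype(np.uint8))\n    if N<2: return None\n    v=P[L==1+S[1:,4].argmax()][:,:2]-p\n")
open('h.py','w').write(s)
from h import *
look()
img,P,ok,s=wrist('w6')
E
```

```text
tcp [0.5576 0.1541 0.1907] yaw -173.8 0.799926352211705 [ 7.15072414e+00  1.77245346e+01  4.51499820e+00  7.67911673e+01
 -1.71904562e-02  9.70404279e-01]
yellow 926 [0.5079 0.1659] [0.5082 0.1664] 14.8 (238, np.float64(83.9), np.float64(0.987))
green 1212 [0.4529 0.0796] [0.4531 0.0791] 15.0 (25, np.float64(3.4), np.float64(1.0))
blue 632 [0.6594 0.1829] [0.6608 0.1836] 15.2 (122, np.float64(-72.9), np.float64(0.989))
```

View pics/w6.png

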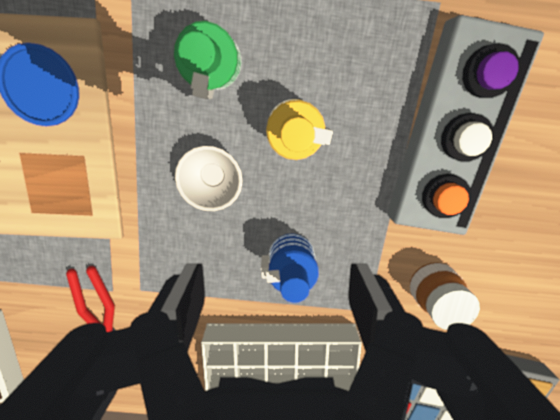

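The wrist view shows yellow now at (298,131), knocked about 5 cm towards the robot, with its tag to the right. Its measured position is (0.508, 0.166), tag 84°.

play_rows(moves=[-0.198, 0.048, 0, 0, 0, 0, -0.198, 0.048, -0.1, 0, 0, 0, -0.198, 0.048, -0.3, 0, 0, 0, -0.198, 0.048, -0.5, 0, 0, 0, -0.198, 0.048, -0.6, 0, 0, 0, -0.198, 0.048, -0.64, 0, 0, 0, -0.198, 0.048, -0.64, 0, 0, 0])

```text
clock: 10.72
tcp_pos: [0.5083, 0.1664, 0.0309]
ee_rot: [[-0.994, -0.107, -0.0], [-0.107, 0.994, -0.0], [0.0, -0.0, -1.0]]
force: [-0.5, -0.4, 0.0]
width: 0.793
grip_force: 0.0
```

play_rows(moves=[0, 0, 0, 0, 0, 0, 0, 0, 0, 0, 0, 0, 0, 0, 0, 0, 0, 0, 0, 0, 0, 0, 0, 0, 0, 0, 0, 0, 0, 0], grip=1)

```text
clock: 11.35
tcp_pos: [0.5088, 0.167, 0.0319]
ee_rot: [[-0.994, -0.108, 0.002], [-0.108, 0.994, -0.0], [-0.002, -0.0, -1.0]]
force: [-1.1, -0.9, 5.0]
width: 0.333
grip_force: 39.1
```

play_rows(moves=[0, 0, 0.2, 0, 0, 0, 0, 0, 0.45, 0, 0, 0, 0, 0, 0.5, 0, 0, -0.05, 0, -1, 0.5, 0, 0, -0.1, 0, -1, 0.5, 0, 0, -0.153, 0, -1, 0.5, 0, 0, -0.153, 0, -1, 0.5, 0, 0, -0.153, 0, -1, 0.5, 0, 0, -0.153, 0, -1, 0.5, 0, 0, -0.153, 0, -1, 0.5, 0, 0, -0.153])

```text
clock: 12.6
tcp_pos: [0.5081, -0.0818, 0.1559]
ee_rot: [[-0.932, 0.362, 0.0], [0.362, 0.932, 0.0], [-0.0, 0.0, -1.0]]
force: [0.5, 1.4, 0.1]
width: 0.335
grip_force: 40.4
```

```bash
python3 - <<'E'
from h import *
img,P,ok,s=wrist('w7');print(s['tcp_pos'],s['width'],held(P,img,ok,s,.031));wells(P,img,ok)
E
```

```text
[ 0.50805952 -0.08184673  0.15589683] 0.3352662538954101 (349, np.float64(63.9), np.float64(0.994))
well red 423 [ 0.5874 -0.2865] [ 596.2 -296.3] 35.6
well yellow 3859 [ 0.5073 -0.3067] [ 508.9 -308. ] 42.9
well green 1221 [ 0.5908 -0.2092] [ 597.6 -202.8] 37.2
well blue 3717 [ 0.4877 -0.096 ] [496.5 -97.1] 40.1
```

play_rows(moves=[-0.008, -0.894, 0, 0, 0, -0.017, -0.008, -0.894, 0, 0, 0, -0.017, -0.008, -0.894, 0, 0, 0, -0.017, -0.008, -0.894, 0, 0, 0, -0.017, -0.008, -0.894, 0, 0, 0, -0.017, -0.008, -0.894, -0.15, 0, 0, -0.017, -0.008, -0.894, -0.3, 0, 0, -0.017, -0.008, -0.894, -0.4, 0, 0, -0.017, -0.008, -0.894, -0.45, 0, 0, -0.017, -0.008, -0.894, -0.45, 0, 0, -0.017])

```text
clock: 13.9
tcp_pos: [0.5067, -0.3053, 0.0436]
ee_rot: [[-0.912, 0.411, 0.0], [0.411, 0.912, -0.0], [-0.0, 0.0, -1.0]]
force: [0.4, 0.4, -1.9]
width: 0.332
grip_force: 42.9
```

play_rows(moves=[0, 0, 0, 0, 0, 0, 0, 0, 0, 0, 0, 0, 0, 0, 0, 0, 0, 0, 0, 0, 0.2, 0, 0, 0, 0, 0, 0.45, 0, 0, 0, 0, 0, 0.6, 0, 0, 0, 0.3, 0.5, 0.6, 0, 0, 0, 0.3, 1, 0.6, 0, 0, 0, 0.3, 1, 0.6, 0, 0, 0, 0.3, 1, 0.6, 0, 0, 0], grip=0.2)

```text
clock: 15.15
tcp_pos: [0.5784, -0.068, 0.1935]
ee_rot: [[-0.911, 0.413, 0.001], [0.413, 0.911, -0.0], [-0.001, 0.0, -1.0]]
force: [1.0, -0.3, -1.1]
width: 0.801
grip_force: 0.0
```

play_rows(moves=[0.2, 0.6, 0, 0, 0, 0, 0.2, 0.8, 0, 0, 0, 0, 0.2, 0.8, 0, 0, 0, 0, 0.2, 0.8, 0, 0, 0, 0, 0.2, 0.8, 0, 0, 0, 0])

```text
clock: 15.78
tcp_pos: [0.6282, 0.1312, 0.1929]
ee_rot: [[-0.912, 0.411, -0.0], [0.411, 0.912, -0.0], [0.0, -0.0, -1.0]]
force: [-1.3, -1.0, 0.4]
width: 0.803
grip_force: 0.0
```

```bash
python3 - <<'E'
from h import *
placed('red');placed('yellow');look()
E
```

```text
top red (143, array([ 0.6107, -0.3009]), array([ 0.6107, -0.3015]), 15.4) off mm [-0.8 -0.4] tag (40, np.float64(172.2), np.float64(0.988)) want 172
side red (166, array([ 0.6079, -0.3008]), array([ 0.6095, -0.2999]), 15.0) off mm [-3.6 -0.3] tag (21, np.float64(165.5), np.float64(0.985)) want 172
top yellow (153, array([ 0.5036, -0.3038]), array([ 0.5039, -0.3046]), 15.1) off mm [-2.6  1.7] tag (49, np.float64(52.7), np.float64(0.989)) want 56.5
side yellow (195, array([ 0.5013, -0.3047]), array([ 0.5028, -0.3034]), 15.5) off mm [-4.9  0.8] tag None want 56.5
tcp [0.6281 0.1286 0.1934] yaw 155.5 0.7986947657613873 [ 4.08917073e+00  2.40207365e+01  1.45062320e+01  8.04814064e+01
 -1.51734954e-02  2.85786150e+01]
green 1197 [0.4552 0.0794] [0.4534 0.0791] 15.2 (409, np.float64(-7.6), np.float64(0.986))
blue 799 [0.6604 0.1834] [0.6611 0.1835] 14.8 (138, np.float64(-73.1), np.float64(0.991))
```

play_rows(moves=[0.13, 0.218, 0, 0, 0, 0, 0.13, 0.218, -0.1, 0, 0, 0, 0.13, 0.218, -0.3, 0, 0, 0, 0.13, 0.218, -0.5, 0, 0, 0, 0.13, 0.218, -0.6, 0, 0, 0, 0.13, 0.218, -0.648, 0, 0, 0, 0.13, 0.218, -0.648, 0, 0, 0])

```text
clock: 16.9
tcp_pos: [0.6607, 0.184, 0.0312]
ee_rot: [[-0.91, 0.414, -0.0], [0.414, 0.91, -0.0], [0.0, -0.0, -1.0]]
force: [0.7, -0.5, 0.0]
width: 0.802
grip_force: 0.0
```

play_rows(moves=[0, 0, 0, 0, 0, 0, 0, 0, 0, 0, 0, 0, 0, 0, 0, 0, 0, 0, 0, 0, 0, 0, 0, 0, 0, 0, 0, 0, 0, 0], grip=1)

```text
clock: 17.52
tcp_pos: [0.6613, 0.1846, 0.0326]
ee_rot: [[-0.911, 0.413, 0.002], [0.413, 0.911, -0.0], [-0.002, 0.001, -1.0]]
force: [-1.4, -2.0, 7.2]
width: 0.335
grip_force: 39.1
```

play_rows(moves=[0, 0, 0.2, 0, 0, 0, 0, 0, 0.45, 0, 0, 0, 0, 0, 0.5, 0, 0, -0.05, -0.4, -0.9, 0.5, 0, 0, -0.1, -0.4, -0.9, 0.5, 0, 0, -0.16, -0.4, -0.9, 0.5, 0, 0, -0.242, -0.4, -0.9, 0.5, 0, 0, -0.242, -0.4, -0.9, 0.5, 0, 0, -0.242, -0.4, -0.9, 0.5, 0, 0, -0.242, -0.4, -0.9, 0.5, 0, 0, -0.242])

```text
clock: 18.77
tcp_pos: [0.5611, -0.0393, 0.1562]
ee_rot: [[-0.377, 0.926, 0.0], [0.926, 0.377, 0.0], [0.0, 0.0, -1.0]]
force: [0.9, -0.6, -1.3]
width: 0.327
grip_force: 40.5
```

```bash
python3 - <<'E'
from h import *
img,P,ok,s=wrist('w8');print(s['tcp_pos'],s['width'],s['ee_rot'],held(P,img,ok,s,.031));wells(P,img,ok)
for n in ('top','side'):
    f=imaging.grab_frame(n);print(held(cloud(f),f['img'],f['range_z']>0,s,.031))
E
```

```text
[ 0.56105336 -0.03925776  0.15615984] 0.32690671322352294 [[-3.77022747e-01  9.26203999e-01  2.05002972e-05]
 [ 9.26203970e-01  3.77022729e-01  2.59493701e-04]
 [ 2.32615026e-04  1.16822485e-04 -9.99999966e-01]] (41, np.float64(118.1), np.float64(0.986))
well red 1738 [ 0.7544 -0.0619] [754.2 -63.1] 50.3
well green 1340 [ 0.6178 -0.2084] [ 616.3 -201.3] 35.7
well blue 4363 [ 0.4957 -0.0959] [495.8 -97.2] 41.2
None
(1, np.float64(158.5), np.float64(1.0))
```

View pics/w8.png

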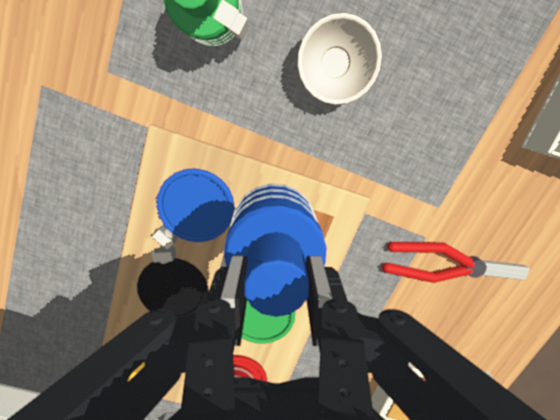

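The wrist view shows blue held upright, its tag hidden by the gripper, with the blue well at (195,205). Place it, then check from outside.

play_rows(moves=[-0.262, -0.231, 0, 0, 0, 0, -0.262, -0.231, 0, 0, 0, 0, -0.262, -0.231, 0, 0, 0, 0, -0.262, -0.231, -0.15, 0, 0, 0, -0.262, -0.231, -0.3, 0, 0, 0, -0.262, -0.231, -0.4, 0, 0, 0, -0.262, -0.231, -0.45, 0, 0, 0, -0.262, -0.231, -0.45, 0, 0, 0])

```text
clock: 19.92
tcp_pos: [0.4957, -0.0975, 0.0436]
ee_rot: [[-0.376, 0.927, -0.0], [0.927, 0.376, 0.0], [0.0, -0.0, -1.0]]
force: [-0.0, 0.1, -1.0]
width: 0.332
grip_force: 44.5
```

play_rows(moves=[0, 0, 0, 0, 0, 0, 0, 0, 0, 0, 0, 0, 0, 0, 0, 0, 0, 0, 0, 0, 0.2, 0, 0, 0, 0, 0, 0.45, 0, 0, 0, 0, 0, 0.6, 0, 0, 0, 0.1, 0.4, 0.6, 0, 0, 0, 0.1, 0.8, 0.6, 0, 0, 0, 0.1, 0.8, 0.6, 0, 0, 0, 0.1, 0.8, 0.6, 0, 0, 0], grip=0.2)

```text
clock: 21.18
tcp_pos: [0.52, 0.1051, 0.1939]
ee_rot: [[-0.379, 0.925, 0.0], [0.925, 0.379, 0.0], [0.0, 0.0, -1.0]]
force: [0.1, -1.0, -0.6]
width: 0.8
grip_force: 0.0
```

```bash
python3 - <<'E'
from h import *
for c in ('red','yellow','blue'): placed(c)
look()
E
```

```text
top red (146, array([ 0.6106, -0.3006]), array([ 0.6122, -0.3005]), 15.9) off mm [-0.9 -0.1] tag (44, np.float64(172.8), np.float64(0.988)) want 172
side red (171, array([ 0.6078, -0.3011]), array([ 0.6095, -0.2995]), 15.2) off mm [-3.7 -0.6] tag (23, np.float64(165.1), np.float64(0.985)) want 172
top yellow (153, array([ 0.5036, -0.304 ]), array([ 0.5039, -0.3046]), 15.1) off mm [-2.6  1.5] tag (50, np.float64(52.8), np.float64(0.991)) want 56.5
side yellow (195, array([ 0.5014, -0.3047]), array([ 0.5034, -0.3036]), 15.7) off mm [-4.8  0.8] tag None want 56.5
top blue (148, array([ 0.4946, -0.0967]), array([ 0.4948, -0.0972]), 14.6) off mm [0.1 0.1] tag None want -114.5
side blue (125, array([ 0.4924, -0.0975]), array([ 0.4929, -0.095 ]), 15.7) off mm [-2.1 -0.7] tag (1, np.float64(-20.1), np.float64(1.0)) want -114.5
tcp [0.5203 0.1006 0.1938] yaw 112.0 0.8008380593063846 [ 1.87210825e+00  1.28968986e+01 -1.76747157e+00  7.53355669e+01
 -1.67580032e-02  6.99180010e+01]
green 840 [0.4537 0.0804] [0.4534 0.0798] 14.9 (269, np.float64(-7.6), np.float64(0.981))
```

play_rows(moves=[-0.268, -0.084, 0, 0, 0, 0, -0.268, -0.084, 0, 0, 0, 0, -0.268, -0.084, -0.2, 0, 0, 0, -0.268, -0.084, -0.4, 0, 0, 0, -0.268, -0.084, -0.55, 0, 0, 0, -0.268, -0.084, -0.65, 0, 0, 0, -0.268, -0.084, -0.65, 0, 0, 0])

```text
clock: 22.4
tcp_pos: [0.4525, 0.0802, 0.0301]
ee_rot: [[-0.374, 0.927, -0.003], [0.927, 0.374, -0.0], [0.001, -0.003, -1.0]]
force: [0.1, -0.2, 1.1]
width: 0.803
grip_force: 0.0
```

play_rows(moves=[0, 0, 0, 0, 0, 0, 0, 0, 0, 0, 0, 0, 0, 0, 0, 0, 0, 0, 0, 0, 0, 0, 0, 0, 0, 0, 0, 0, 0, 0], grip=1)

```text
clock: 23.02
tcp_pos: [0.4538, 0.0808, 0.0324]
ee_rot: [[-0.375, 0.927, 0.002], [0.927, 0.375, -0.0], [-0.001, 0.002, -1.0]]
force: [-2.3, -1.2, 6.6]
width: 0.335
grip_force: 38.9
```

play_rows(moves=[0, 0, 0.2, 0, 0, 0, 0, 0, 0.45, 0, 0, 0, 0.2, -0.4, 0.5, 0, 0, 0.1, 0.2, -0.4, 0.5, 0, 0, 0.2, 0.2, -0.4, 0.5, 0, 0, 0.3, 0.2, -0.4, 0.5, 0, 0, 0.382, 0.2, -0.4, 0.5, 0, 0, 0.382, 0.2, -0.4, 0.5, 0, 0, 0.382, 0.2, -0.4, 0.5, 0, 0, 0.382, 0.2, -0.4, 0.5, 0, 0, 0.382])

```text
clock: 24.28
tcp_pos: [0.5032, -0.019, 0.1566]
ee_rot: [[-1.0, -0.014, 0.001], [-0.014, 1.0, -0.0], [-0.001, -0.0, -1.0]]
force: [0.1, -0.0, -2.2]
width: 0.334
grip_force: 40.8
```

play_rows(moves=[0.15, -0.3, 0, 0, 0, 0.1, 0.15, -0.3, 0, 0, 0, 0.2, 0.15, -0.3, 0, 0, 0, 0.3, 0.15, -0.3, 0, 0, 0, 0.382, 0.15, -0.3, 0, 0, 0, 0.382, 0.15, -0.3, 0, 0, 0, 0.382, 0.15, -0.3, 0, 0, 0, 0.382, 0.15, -0.3, 0, 0, 0, 0.382, 0.15, -0.3, 0, 0, 0, 0.382, 0.15, -0.3, 0, 0, 0, 0.382])

```text
clock: 25.52
tcp_pos: [0.5407, -0.094, 0.1563]
ee_rot: [[-0.35, -0.937, 0.0], [-0.937, 0.35, 0.0], [-0.0, -0.0, -1.0]]
force: [0.1, -0.3, -2.4]
width: 0.335
grip_force: 41.1
```

```bash
python3 - <<'E'
from h import *
img,P,ok,s=wrist('w9');print(s['tcp_pos'],s['width'],s['ee_rot'].round(3),held(P,img,ok,s,.031));wells(P,img,ok)
for n in ('top','side'):
    f=imaging.grab_frame(n);print(held(cloud(f),f['img'],f['range_z']>0,s,.031))
E
```

```text
[ 0.54068669 -0.0940025   0.15629083] 0.33548214010947564 [[-0.35  -0.937  0.   ]
 [-0.937  0.35   0.   ]
 [-0.    -0.    -1.   ]] (70, np.float64(-96.9), np.float64(0.967))
well red 1631 [ 0.7538 -0.0654] [754.6 -63.7] 51.7
well green 5877 [ 0.6071 -0.1966] [ 607.9 -194.4] 40.7
well blue 1345 [ 0.5053 -0.1132] [496.9 -96.5] 39.9
(53, np.float64(122.0), np.float64(0.989))
(27, np.float64(129.2), np.float64(0.989))
```

play_rows(moves=[0.256, -0.408, 0, 0, 0, 0.011, 0.256, -0.408, 0, 0, 0, 0.011, 0.256, -0.408, 0, 0, 0, 0.011, 0.256, -0.408, 0, 0, 0, 0.011, 0.256, -0.408, -0.15, 0, 0, 0.011, 0.256, -0.408, -0.3, 0, 0, 0.011, 0.256, -0.408, -0.4, 0, 0, 0.011, 0.256, -0.408, -0.45, 0, 0, 0.011, 0.256, -0.408, -0.45, 0, 0, 0.011])

```text
clock: 26.8
tcp_pos: [0.605, -0.1954, 0.0445]
ee_rot: [[-0.316, -0.949, 0.001], [-0.949, 0.316, -0.0], [0.0, -0.001, -1.0]]
force: [-0.5, 0.7, -2.2]
width: 0.332
grip_force: 41.2
```

play_rows(moves=[0, 0, 0, 0, 0, 0, 0, 0, 0, 0, 0, 0, 0, 0, 0, 0, 0, 0, 0, 0, 0.2, 0, 0, 0, 0, 0, 0.45, 0, 0, 0, 0, 0, 0.6, 0, 0, 0, -0.1, 0.5, 0.6, 0, 0, -0.1, -0.2, 1, 0.6, 0, 0, -0.2, -0.2, 1, 0.6, 0, 0, -0.2, -0.2, 1, 0.6, 0, 0, -0.2], grip=0.2)

```text
clock: 28.05
tcp_pos: [0.5558, 0.047, 0.194]
ee_rot: [[-0.816, -0.578, 0.001], [-0.578, 0.816, -0.0], [-0.0, -0.0, -1.0]]
force: [0.6, 0.6, 0.0]
width: 0.8
grip_force: 0.0
```

play_rows(moves=[-0.2, 0.4, 0, 0, 0, -0.05, -0.2, 1, 0, 0, 0, -0.1, -0.2, 1, 0, 0, 0, -0.15, -0.2, 1, 0, 0, 0, -0.2, -0.2, 1, 0, 0, 0, -0.2, -0.2, 1, 0, 0, 0, -0.2], grip=1)

```text
clock: 28.8
tcp_pos: [0.5062, 0.2956, 0.1936]
ee_rot: [[-1.0, 0.005, -0.0], [0.005, 1.0, -0.0], [0.0, -0.0, -1.0]]
force: [0.1, 0.5, 0.6]
width: -0.002
grip_force: 0.0
```

```bash
python3 - <<'E'
from h import *
for c in ('red','yellow','blue','green'): placed(c)
f=imaging.grab_frame('top');cv2.imwrite('pics/t10.png',cv2.resize(f['img'][130:300,280:480],(800,680))[:600])
s=bot.read_state();print(s['tcp_pos'],s['joint_pos'].round(1))
E
```

```text
top red (146, array([ 0.6107, -0.3006]), array([ 0.6118, -0.3009]), 15.4) off mm [-0.8 -0.1] tag (65, np.float64(171.9), np.float64(0.986)) want 172
side red (168, array([ 0.6077, -0.3011]), array([ 0.61, -0.3 ]), 15.6) off mm [-3.8 -0.6] tag (21, np.float64(165.0), np.float64(0.986)) want 172
top yellow (157, array([ 0.5036, -0.3036]), array([ 0.5034, -0.3046]), 15.6) off mm [-2.6  1.9] tag (57, np.float64(53.4), np.float64(0.989)) want 56.5
side yellow (195, array([ 0.5014, -0.3048]), array([ 0.5031, -0.3037]), 15.3) off mm [-4.8  0.7] tag None want 56.5
top blue (152, array([ 0.4945, -0.0965]), array([ 0.4948, -0.0967]), 14.8) off mm [0.  0.3] tag (2, np.float64(-28.8), np.float64(0.999)) want -114.5
side blue (122, array([ 0.4925, -0.0972]), array([ 0.4934, -0.0942]), 16.2) off mm [-2.  -0.4] tag None want -114.5
top green (142, array([ 0.6062, -0.1954]), array([ 0.6066, -0.1962]), 15.3) off mm [1.7 0.9] tag (66, np.float64(132.0), np.float64(0.983)) want 130
side green (137, array([ 0.6037, -0.1959]), array([ 0.6049, -0.1947]), 15.5) off mm [-0.8  0.4] tag (34, np.float64(126.7), np.float64(0.99)) want 130
[0.50669892 0.29472917 0.19386184] [22.  18.4  6.  77.6 -0.  22.5]
```

View pics/t10.png

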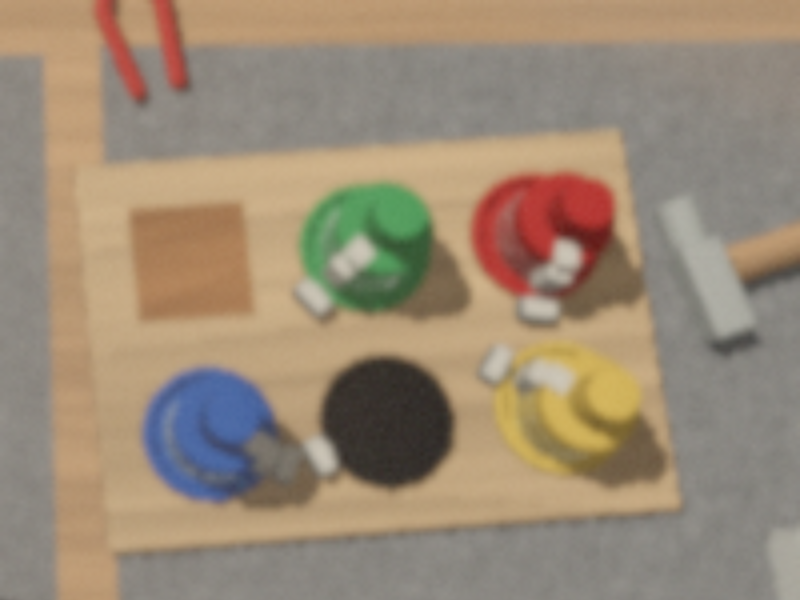

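All four tubs sit in their wells. Tags face their eyes: green (350,258) to eye (315,297), red (563,255) to eye (540,308), yellow (547,378) to eye (496,362), and blue's shaded tag (270,455) points toward its hidden eye. Now the white key, approached gradually.

play_rows(moves=[-0.037, 0.163, 0, 0, 0, 0, -0.037, 0.163, -0.2, 0, 0, 0, -0.037, 0.163, -0.4, 0, 0, 0, -0.037, 0.163, -0.6, 0, 0, 0, -0.037, 0.163, -0.66, 0, 0, 0, -0.037, 0.163, -0.66, 0, 0, 0])

```text
clock: 30.0
tcp_pos: [0.4973, 0.336, 0.0289]
ee_rot: [[-1.0, 0.008, -0.001], [0.008, 1.0, -0.0], [0.001, -0.0, -1.0]]
force: [0.7, 0.9, 0.6]
width: 0.001
grip_force: 0.0
```

```bash
python3 - <<'E'
from h import *
img,P,ok,s=wrist();print(s['tcp_pos'],s['force'])
for v in range(225,300,8): print(v,P[v,272].round(3).tolist(),img[v,272].tolist())
w=np.array((.4945,-.0968))
for n in ('top','side'):
    f=imaging.grab_frame(n);P=cloud(f);H=cv2.cvtColor(f['img'],cv2.COLOR_BGR2HSV);d=np.hypot(P[...,0]-w[0],P[...,1]-w[1])
    k=(f['range_z']>0)&(d>.02)&(d<.04)&(P[...,2]>.03)&(P[...,2]<.07)&(H[...,1]<90)
    v=(P[k][:,:2]-w);u=v.mean(0);print(n,k.sum(),u,np.degrees(np.arctan2(u[1],u[0])))
E
```

```text
[0.49725597 0.33600033 0.02886907] [0.72141103 0.85011001 0.64187035]
225 [0.483, 0.334, 0.041] [103, 114, 117]
233 [0.484, 0.334, 0.05] [145, 161, 166]
241 [0.489, 0.334, 0.05] [146, 164, 167]
249 [0.493, 0.334, 0.051] [145, 162, 168]
257 [0.488, 0.334, 0.068] [97, 101, 103]
265 [0.488, 0.334, 0.076] [98, 102, 104]
273 [0.488, 0.334, 0.083] [94, 98, 100]
281 [0.488, 0.334, 0.089] [91, 94, 97]
289 [0.488, 0.334, 0.095] [90, 94, 96]
297 [0.488, 0.334, 0.1] [80, 83, 85]
top 114 [-0.00947726 -0.00922553] -135.77112048282183
side 143 [-0.01427042 -0.02002506] -125.47473471593527
```

play_rows(moves=[0, 0, -0.03, 0, 0, 0, 0, 0, -0.05, 0, 0, 0, 0, 0, -0.06, 0, 0, 0, 0, 0, -0.06, 0, 0, 0])

```text
clock: 30.65
tcp_pos: [0.4974, 0.3362, 0.0139]
ee_rot: [[-1.0, 0.008, 0.0], [0.008, 1.0, 0.0], [-0.0, 0.0, -1.0]]
force: [-0.3, 0.1, 1.9]
width: 0.0
grip_force: 1.6
```

play_rows(moves=[0, 0, -0.012, 0, 0, 0, 0, 0, -0.02, 0, 0, 0, 0, 0, -0.02, 0, 0, 0])

```text
clock: 31.02
tcp_pos: [0.4976, 0.3363, 0.0109]
ee_rot: [[-1.0, 0.008, 0.002], [0.008, 1.0, 0.001], [-0.002, 0.001, -1.0]]
force: [-6.0, -2.9, 22.7]
width: 0.001
grip_force: 11.6
```

play_rows(moves=[0, 0, 0.06, 0, 0, 0, 0, 0, 0.15, 0, 0, 0, 0, 0, 0.15, 0, 0, 0, 0.244, -0.017, 0.15, 0, 0, 0, 0.244, -0.017, 0.15, 0, 0, 0, 0.244, -0.017, 0.06, 0, 0, 0, 0.244, -0.017, 0.03, 0, 0, 0, 0.244, -0.017, 0.012, 0, 0, 0, 0.244, -0.017, 0.003, 0, 0, 0, 0.244, -0.017, 0.003, 0, 0, 0])

```text
clock: 32.28
tcp_pos: [0.5573, 0.3317, 0.0112]
ee_rot: [[-1.0, 0.007, 0.0], [0.007, 1.0, -0.0], [-0.0, -0.0, -1.0]]
force: [-7.2, -4.2, 13.2]
width: 0.0
grip_force: 6.6
```

play_rows(moves=[0, 0, 0.06, 0, 0, 0, 0, 0, 0.18, 0, 0, 0, 0, 0, 0.18, 0, 0, 0, -0.488, 0.033, 0.18, 0, 0, 0, -0.488, 0.033, 0.18, 0, 0, 0, -0.488, 0.033, 0.18, 0, 0, 0, -0.488, 0.033, 0.06, 0, 0, 0, -0.488, 0.033, 0.025, 0, 0, 0, -0.488, 0.033, 0.006, 0, 0, 0, -0.488, 0.033, 0, 0, 0, 0])

```text
clock: 33.52
tcp_pos: [0.4362, 0.34, 0.0109]
ee_rot: [[-1.0, 0.008, -0.0], [0.008, 1.0, 0.0], [0.0, 0.0, -1.0]]
force: [-10.0, -4.3, 25.3]
width: -0.001
grip_force: 12.6
```

play_rows(moves=[0, 0, 0, 0, 0, 0])

```text
clock: 33.65
tcp_pos: [0.4362, 0.34, 0.0111]
ee_rot: [[-1.0, 0.008, 0.0], [0.008, 1.0, 0.0], [-0.0, 0.0, -1.0]]
force: [-7.1, -3.5, 15.4]
width: -0.001
grip_force: 7.9
```

play_rows(moves=[0, 0, 0.2, 0, 0, 0, 0, 0, 0.45, 0, 0, 0, 0, 0, 0.8, 0, 0, 0, 0.3, -1, 0.8, 0, 0, 0, 0.3, -1, 0.8, 0, 0, 0, 0.3, -1, 0.8, 0, 0, 0, 0.3, -1, 0.8, 0, 0, 0, 0.3, -1, 0.8, 0, 0, 0, 0.3, -1, 0.8, 0, 0, 0])

```text
clock: 34.78
tcp_pos: [0.5117, 0.0894, 0.2098]
ee_rot: [[-1.0, 0.01, 0.0], [0.01, 1.0, 0.0], [-0.0, 0.0, -1.0]]
force: [0.5, -0.2, -0.7]
width: 0.001
grip_force: 0.0
```

play_rows(moves=[0.35, -0.8, 0, 0, 0, 0, 0.35, -0.8, 0, 0, 0, 0, 0.35, -0.8, 0, 0, 0, 0, 0.35, -0.8, 0, 0, 0, 0, 0.35, -0.8, 0, 0, 0, 0, 0.35, -0.8, 0, 0, 0, 0, 0.35, -0.8, 0, 0, 0, 0])

```text
clock: 35.65
tcp_pos: [0.5985, -0.1081, 0.2099]
ee_rot: [[-1.0, 0.006, 0.0], [0.006, 1.0, 0.0], [-0.0, 0.0, -1.0]]
force: [1.0, -1.1, 0.1]
width: 0.0
grip_force: 0.0
```

```bash
python3 - <<'E'
from h import *
img,P,ok,s=wrist('w11');print(s['tcp_pos'])
W={'red':(.6115,-.3005),'green':(.6045,-.1963),'blue':(.4945,-.0968),'yellow':(.5062,-.3055)}
for c,w in W.items():
    try:
        k=knob(P,img,ok,w,.012);print(c,k,tag(P,img,ok,k[2],.012))
    except Exception as e: print(c,e)
E
```

```text
[ 0.5985078  -0.10811078  0.2098747 ]
red (818, array([ 0.6105, -0.299 ]), array([ 0.6119, -0.3   ]), 15.4) (295, np.float64(168.8), np.float64(0.986))
green (787, array([ 0.606 , -0.1941]), array([ 0.6068, -0.1945]), 14.9) (300, np.float64(130.2), np.float64(0.988))
blue (1097, array([ 0.4953, -0.096 ]), array([ 0.4953, -0.0961]), 14.8) None
yellow (1150, array([ 0.5044, -0.3022]), array([ 0.5043, -0.3035]), 15.4) (4, np.float64(85.9), np.float64(0.999))
```

View pics/w11.png

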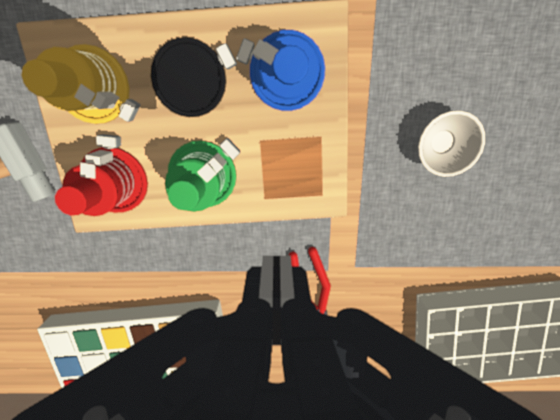

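The wrist view shows every tub seated, with tags toward the eyes: blue's tag (265,50) faces its eye (246,51), and red, green and yellow match as well. I'll put a number on blue and yellow, whose tags are shaded.

```bash
python3 - <<'E'
from h import *
img,P,ok,s=wrist();H=cv2.cvtColor(img,cv2.COLOR_BGR2HSV)
for c,w in {'blue':(.4953,-.0965),'yellow':(.5048,-.304)}.items():
    d=np.hypot(P[...,0]-w[0],P[...,1]-w[1])
    for nm,k in {'tag':(d>.024)&(d<.042)&(P[...,2]>.028)&(P[...,2]<.07)&(H[...,1]<90),'eye':(d>.039)&(d<.056)&(P[...,2]>.019)&(P[...,2]<.032)&(H[...,1]<70)}.items():
        N,L,S,_=cv2.connectedComponentsWithStats((k&ok).astype(np.uint8))
        for i in 1+np.argsort(-S[1:,4])[:2]:
            u=P[L==i].mean(0)-[*w,0];print(c,nm,S[i,4],u.round(4),np.degrees(np.arctan2(u[1],u[0])).round(1))
placed('yellow')
f=imaging.grab_frame('side');P=cloud(f)
for n in ('orange','purple'):
    m=mask(f['img'],n)&(abs(P[...,1]-.336)<.03)&(abs(P[...,0]-.497)<.1);print(n,np.percentile(P[m][:,2],97))
E
```

```text
blue tag 216 [-0.0154 -0.0251  0.0587] -121.6
blue eye 289 [-0.0181 -0.0422  0.0229] -113.2
blue eye 16 [-0.0079 -0.0544  0.022 ] -98.3
yellow tag 615 [0.0107 0.025  0.0474] 66.7
yellow eye 260 [0.0287 0.0384 0.0227] 53.2
yellow eye 9 [0.0552 0.004  0.0219] 4.1
top yellow (0, array([nan, nan]), array([0., 0.]), 0.0) off mm [nan nan] tag None want 56.5
side yellow (195, array([ 0.5012, -0.3047]), array([ 0.5023, -0.3026]), 15.4) off mm [-5.   0.8] tag None want 56.5
orange 0.055780071561599524
purple 0.05711088561442049h.py:33: RuntimeWarning: Mean of empty slice.
  q=P[k][:,:2];c,r=cv2.minEnclosingCircle((q*1000).astype(np.float32));return len(q),q.mean(0).round(4),(np.array(c)/1000).round(4),round(r,1)
  ret = um.true_divide(
```

```bash
python3 -c "
from cell import bot
print(bot.job_done())"
```

```text
the job is handed in; nothing more can be done
None
```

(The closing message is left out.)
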